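# Load a leaning grinding arbor in order

## Task

The grinding arbor is clamped at a slant in the bench vise. Thread the loose parts onto it in this order: first the aluminium spacer sleeve, then the grinding wheel with its black hub facing up the arbor, then the brass bushing with its flange against the hub, each slid fully home so that nothing gaps. Let go of everything and leave the oil bottle, hammer and wood block where they are.

Things in the scene. Friction and masses are not known exactly. Their poses are not given: they have to be found in the camera images.
- arbor: Fixed round steel shaft, 24 mm diameter, leaning 30 degrees from vertical, roughly to the robot's right (-y in the world). Origin: on its axis, on the upper face of its dark collar (56 mm diameter), where the first part seats, 125 mm above the bench. z runs up the shaft to its free end, 136 mm on; the last 18 mm taper to 11 mm diameter. y is level, across the lean.
- vise: Blue bench vise that holds the arbor, fixed to the bench. Origin on the bench, straight below the arbor's origin; the arbor leans to its -x. Jaws 115 mm long along x, their tops 95 mm above the bench; body 150 mm across in y, with a screw and handle out to 145 mm on the +y side (which faces the robot), below 70 mm height.
- arbor_tip (a point): Centre of the arbor's free end, 136 mm up its axis from the collar face; same axes as the arbor.
- sleeve_center (a point): Aluminium spacer sleeve: plain tube standing on the bench, 50 mm outside diameter, 30 mm bore, 60 mm long, about 0.2 kg. Point at its centre, 30 mm above its underside; z along its axis. Let go part-way down the arbor, it slides the rest of the way home by itself.
- wheel_center (a point): Red-brown grinding wheel lying flat with its black hub up: disc 120 mm diameter and 20 mm thick, on it a round hub of 50 mm diameter and 30 mm height; total height 50 mm, 30 mm bore right through, about 0.5 kg. Point on its axis, half-way up (25 mm above the underside, 5 mm above the disc's upper face); z along its axis towards the hub.
- bushing_center (a point): Brass flanged bushing standing on its flange: flange 64 mm diameter and 10 mm thick at the bottom, above it a round neck of 42 mm diameter and 40 mm height; total height 50 mm, 30 mm bore right through, about 0.4 kg. Point on its axis, half-way up (25 mm above the underside); z along its axis towards the neck's end.
- oil: White oil bottle with red cap, 60 mm diameter, 160 mm tall, loose bystander. Origin at the centre of its underside.
- hammer: Hammer with wooden handle, about 280 mm long, lying flat on the bench beyond the vise, loose bystander. Origin on its underside; the handle runs towards its own -x.
- block: Pale wood block 110 x 50 x 40 mm, loose bystander. Origin at the centre of its underside.
Not all that is in view belongs to the job. Of the things shaped like the part that bears sleeve_center, the aluminium one is meant.

How it is judged:
On the way, in this order (a step that is already met when the one before it is completed fails the run):
1. the sleeve is home on the collar (z of sleeve_center in the frame of arbor between 0.026 and 0.034 m and x of sleeve_center in the frame of arbor between -0.006 and 0.006 m and y of sleeve_center in the frame of arbor between -0.006 and 0.006 m and angle between the z axis of sleeve_center and the z axis of arbor, either way round below 0.12 rad), for 0.2 s.
2. the wheel is home on the sleeve (all of step 1 and z of wheel_center in the frame of arbor between 0.081 and 0.089 m and x of wheel_center in the frame of arbor between -0.006 and 0.006 m and y of wheel_center in the frame of arbor between -0.006 and 0.006 m and angle between the z axis of wheel_center and the z axis of arbor, either way round below 0.12 rad and angle between wheel_center's own z axis and vertical below 1 rad), for 0.2 s.
3. the bushing is home on the wheel's hub (all of step 2 and z of bushing_center in the frame of arbor between 0.131 and 0.139 m and x of bushing_center in the frame of arbor between -0.006 and 0.006 m and y of bushing_center in the frame of arbor between -0.006 and 0.006 m and angle between the z axis of bushing_center and the z axis of arbor, either way round below 0.12 rad and angle between bushing_center's own z axis and vertical below 1 rad), for 0.2 s.
At the end, for the whole second after the job is handed in: Sleeve, wheel (hub up) and bushing (neck up) are on the arbor in that order, centres 30, 85 and 135 mm up its axis from the collar face (each within 4 mm), within 6 mm of the axis sideways and 0.12 rad of its direction, let go and at rest (under 20 mm/s) (all of step 3 and contact force between the fingers and sleeve below 0.1 N and linear speed of each of sleeve, wheel, bushing below 0.02 m/s and contact force between the fingers and wheel below 0.1 N and contact force between the fingers and bushing below 0.1 N); the robot touches nothing.
It fails at once if the oil bottle is moved more than 30 mm (distance of oil from where it was at the start of the episode above 0.03 m).
It fails at once if the hammer is moved more than 30 mm (distance of hammer from where it was at the start of the episode above 0.03 m).
It fails at once if the wood block is moved more than 30 mm (distance of block from where it was at the start of the episode above 0.03 m).
It also fails if it takes over 72 s, if anything falls off the work surface, if the arm or the gripper's body presses on something with over 40 N, if the wrist force passes 120 N, or if a joint passes its speed limit or range.

## Robot

A 6-joint arm with a two-finger parallel gripper is mounted at the origin on the work surface. World frame = base frame: x ahead of the robot, y to its left, z up, the work surface at z = 0. Lengths are in m, angles in rad, forces in N, time in s.
With the tool pointing down it reaches from about 0.3 to 0.875 m from the base axis. Payload 6.4 kg.
Tool frame: the origin (TCP) lies midway between the tips of the shut fingers; the grasp point (between the pads) lies 19 mm behind it; z points along the fingers, y is the line along which they close (so a half turn about z gives the same grasp; the last joint's range is limited). The gripper opens to 85 mm and grips with 20 to 120 N. Pads are 22 mm wide; open, the fingers measure 114 mm over their backs; the gripper's body (76 mm by 85 mm) begins 54 mm behind the grasp point. The pads swing forward as they close: fully open they stand 13 mm farther back than shut.
Start: joints at [-1.386, 0.181, 1.607, -0, 1.354, -0.206], TCP at [0.219, -0.532, 0.231] pointing down, gripper open.
Joint ranges: [-2.99, 2.99], [-0.89, 2.07], [0.3, 2.58], [-1.14, 4.28], [0, 2.63], [-3.12, 3.12]. Speed limits (rad/s): [2.57, 2.57, 3.01, 3.14, 3.14, 3.14].

## Interface

Orientations are given as a unit quaternion [w, x, y, z].
In Python, from bench import status, camera, ctrl gives the robot as it stands. The module is installed in compiled form; this text tells all that it offers.
- The arm moves only by the shell command python3 -m handwheel 'ROWS'. ROWS is JSON, a list that holds one entry, the list of rows, each a list of 7 numbers: the opening, from -1 (shut) to 1 (fully open), then the shift along the tool's x, y, z in cm, then the turn, a rotation vector about the tool's x, y, z in degrees. A call has 1 to 10 rows; each row is the pose to reach, as a shift and turn from the pose commanded when the call began, along the tool's axes at that moment; what a row does not reach only later rows make up. A row lasts 1/8 s, in which the tool goes at most 62.5 mm and 10.7 degrees, less where a joint would pass 70% of its speed; a pose out of reach is approached as far as the arm can. A call with a gripper value outside its range is refused whole. The fingers move at their own pace and stop on an object; the grip force is fixed at half the most. Time passes only in rows, so rows that repeat a pose let the fingers close. It gives the time, the measured TCP pose, the force, the opening and the grip force at its end, in the units of the state.
- status.get_obs(): the state, without advancing time (a new reading comes with each control period).
- camera(name): name is "side" or "top" or "wrist"; returns a dict with "frame" (420x560x3 uint8, blue, green, red), "depth" (420x560 float32, m along the optical axis (not along the pixel's ray), 0 where there is no reading), "fx", "fy", "cx", "cy" (pixels), "dist" ([k1, k2, p1, p2, k3] as OpenCV has them; the pictures are not rectified), "extrinsics" (4x4, takes a point from camera to world coordinates); the wrist camera has in their place "hand_eye" (4x4, takes a point from camera to tool coordinates, whose origin is the TCP and whose axes are the flange's). Camera axes: x right, y down, z forward; pixel columns grow to the right and rows downward; lengths in m; the calibration is good to about 2 mm. A picture is of the moment at which its call begins: read the wrist's pose just before it.
- ctrl.hand_in(): hands the job in; it is judged then, once.
The state is a dict: "time_s": time; "q": joint angles; "dq": joint speeds; "joint_efforts": joint torques, N m; "eef_pos": TCP position; "eef_rot": TCP orientation; "wrist_force": force on the tool from outside, world axes, zero at the start; "torque": the same for the moment, N m; "opening": opening from 0.0 (shut) to 1.0 (fully open); "grasp_force": force on a finger pad.
Only numpy, scipy, OpenCV 4.12 (cv2) and the standard library are available. Lean on these libraries where they do the work, as an engineer would, in place of code of your own. Each camera call takes 0.05 s, during which the arm holds its last target. There are 200 camera calls.

## Working session

There is one attempt and no reset: what is moved stays moved. The work goes in short steps, Python scripts to look and compute and a shell command to move; the robot and the scene stay as the last step left them, time stands still between calls to the robot, and variables do not carry over. Pictures are saved under pics/ and viewed, at most 10 in all, crops included, and the job is handed in when it is done.

```bash
mkdir -p pics; cat > h.py <<'E'
import numpy as np, cv2
from bench import status, camera, ctrl
from scipy.spatial.transform import Rotation as R
def tool():
    o=status.get_obs(); q=o["eef_rot"]; T=np.eye(4); T[:3,:3]=R.from_quat([q[1],q[2],q[3],q[0]]).as_matrix(); T[:3,3]=o["eef_pos"]; return T
def cam(n):
    T=tool(); c=camera(n); c["K"]=np.array([[c["fx"],0,c["cx"]],[0,c["fy"],c["cy"]],[0,0,1]])
    c["E"]=T@c["hand_eye"] if n=="wrist" else np.array(c["extrinsics"]); return c
def cloud(c):
    h,w=c["depth"].shape; u,v=np.meshgrid(np.arange(w),np.arange(h))
    p=cv2.undistortPoints(np.stack([u,v],-1).reshape(-1,1,2).astype(np.float32),c["K"],np.array(c["dist"])).reshape(h,w,2)
    d=c["depth"][...,None]; P=np.concatenate([p*d,d],-1)
    return P@c["E"][:3,:3].T+c["E"][:3,3]
def rays(c,px):
    p=cv2.undistortPoints(np.array(px,np.float32).reshape(-1,1,2),c["K"],np.array(c["dist"])).reshape(-1,2)
    d=np.c_[p,np.ones(len(p))]@c["E"][:3,:3].T; return c["E"][:3,3],d
def plane(c,px,z):
    o,d=rays(c,px); return o+d*((z-o[2])/d[:,2])[:,None]
E
python3 - <<'E'
from h import *
for n in ["top","side"]:
    c=cam(n); cv2.imwrite(f"pics/{n}0.png",c["frame"]); np.savez(f"{n}0.npz",**c); print(n,c["E"].round(3).tolist(),c["fx"])
print(status.get_obs())
E
```

```text
top [[0.003, -0.99, 0.141, 0.481], [-1.0, -0.001, 0.02, -0.048], [-0.02, -0.141, -0.99, 0.994], [0.0, 0.0, 0.0, 1.0]] 395.80668074212844
side [[-1.0, 0.024, 0.009, 0.576], [0.005, 0.529, -0.848, 0.7], [-0.025, -0.848, -0.529, 0.609], [0.0, 0.0, 0.0, 1.0]] 409.9648393110621
{'time_s': 0.1, 'q': array([-1.38627817e+00,  1.81472365e-01,  1.60787895e+00, -1.38899776e-05,
        1.35379356e+00, -2.06305351e-01]), 'dq': array([-0.00059726,  0.00019691, -0.00331526,  0.00012328,  0.00123836,
       -0.00080871]), 'joint_efforts': array([ 5.04888085e-04, -4.45872402e+01, -3.52237988e+01, -1.81086994e-04,
        4.17620860e-03,  2.55549907e-05]), 'eef_pos': array([ 0.21896532, -0.53115564,  0.23048512]), 'eef_rot': array([-7.76138239e-04,  9.80967216e-01,  1.94171881e-01,  1.67392441e-06]), 'wrist_force': array([-0.22069667, -0.48569511, -0.60096662]), 'torque': array([-0.036832  ,  0.02100017,  0.01952036]), 'grasp_force': 0.0, 'opening': 1.0004383593232316}
```

View pics/top0.png

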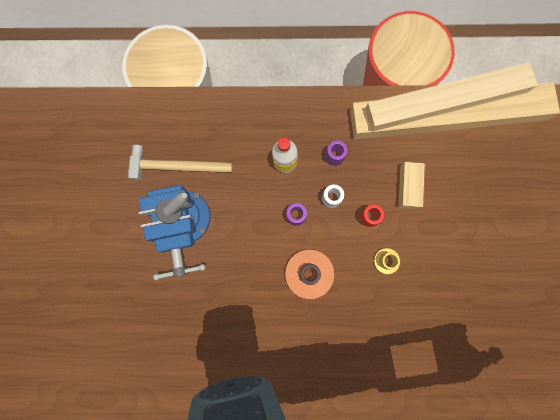

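View pics/side0.png

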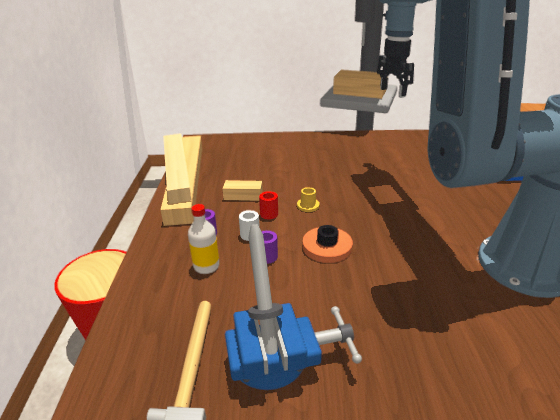

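The top view shows the aluminium candidates: silver tube at (333,196), purple at (337,152) and (296,214), red at (373,215). Silver is the bare-metal one, so it fits. The wheel is at (310,273), the bushing at (387,261) and the arbor/vise at (172,210). Next I confirm with a crop and measure.

```bash
python3 - <<'E'
from h import *
c=dict(np.load("top0.npz")); f=c["frame"]; 
cv2.imwrite("pics/crop1.png",cv2.resize(f[120:300,260:420],None,fx=3.3,fy=3.3,interpolation=cv2.INTER_CUBIC))
P=cloud(c); h=P[...,2]
def obj(name,u,v,z0,z1,r):
    uu,vv=np.meshgrid(np.arange(560),np.arange(420))
    m=((uu-u)**2+(vv-v)**2<r*r)&(h>z0)&(h<z1)
    ys,xs=np.nonzero(m); (x,y),rad=cv2.minEnclosingCircle(np.c_[xs,ys].astype(np.float32))
    z=np.median(h[m]); print(name,m.sum(),"z",z.round(4),"px",x,y,rad,"ctr",plane(c,[(x,y)],z)[0].round(4),"mid",((P[m][:,:2].max(0)+P[m][:,:2].min(0))/2).round(4),"ext",np.ptp(P[m][:,:2],axis=0).round(4))
obj("sleeve",333,196,.05,.075,16)
obj("hub",310,273,.04,.06,18); obj("disc",310,273,.012,.03,32)
obj("neck",387,261,.04,.06,16); obj("flange",387,261,.005,.02,18)
for n in("red",373,215),("pur",296,214),("pur2",337,152): obj(n[0],n[1],n[2],.04,.08,16)
obj("oil",285,155,.1,.2,25)
print("bench",np.median(h[330:345,320:360]),np.median(h[300:310,330:380]))
# arbor axis: top and side clouds above collar
A=[]
for n in "top","side":
    c=dict(np.load(n+"0.npz")); P=cloud(c)
    hsv=cv2.cvtColor(c["frame"],cv2.COLOR_BGR2HSV)
    m=(P[...,2]>.14)&(P[...,2]<.26)&(abs(P[...,0]-.48)<.12)&(abs(P[...,1]-.2)<.14)&(c["depth"]>0)&(hsv[...,1]<90)
    m=cv2.erode(m.astype(np.uint8),np.ones((3,3)))>0
    q=P[m]; k=q.mean(0); d=np.linalg.svd(q-k)[2][0]; d*=np.sign(d[2]); print(n,len(q),k.round(4),d.round(4),"z0",(k+d*((.125-k[2])/d[2])).round(4),q.min(0).round(3),q.max(0).round(3)); np.save(n+"A.npy",q)
E
```

```text
sleeve 226 z 0.0591 px 333.32757568359375 194.3275909423828 10.362874031066895 ctr [ 0.6478 -0.1441  0.0591] mid [ 0.6487 -0.1445] ext [0.0493 0.0459]
hub 228 z 0.0494 px 309.8004150390625 273.82098388671875 10.557310104370117 ctr [ 0.4597 -0.0873  0.0494] mid [ 0.4593 -0.0878] ext [0.0466 0.0472]
disc 1564 z 0.0194 px 309.3201599121094 273.8003845214844 24.857330322265625 ctr [ 0.4591 -0.0874  0.0194] mid [ 0.4602 -0.0868] ext [0.1176 0.117 ]
neck 145 z 0.0486 px 390.1111145019531 260.5 9.233858108520508 ctr [ 0.4915 -0.2764  0.0486] mid [ 0.4916 -0.2772] ext [0.0399 0.042 ]
flange 265 z 0.0094 px 386.5 260.5 13.285429954528809 ctr [ 0.4919 -0.2771  0.0094] mid [ 0.492  -0.2765] ext [0.0609 0.0609]
red 271 z 0.0587 px 373.0 214.5 11.10190200805664 ctr [ 0.5993 -0.2373  0.0587] mid [ 0.6003 -0.239 ] ext [0.0487 0.05  ]
pur 242 z 0.059 px 296.263427734375 212.99462890625 10.524234771728516 ctr [ 0.6027 -0.0554  0.059 ] mid [ 0.6031 -0.0548] ext [0.048  0.0478]
pur2 265 z 0.0584 px 336.6000061035156 150.60000610351562 10.720170021057129 ctr [ 0.7559 -0.1536  0.0584] mid [ 0.7581 -0.1547] ext [0.0498 0.0489]
oil 461 z 0.1163 px 284.2409362792969 150.11837768554688 12.544381141662598 ctr [ 0.7403 -0.0276  0.1163] mid [ 0.7411 -0.0266] ext [0.0498 0.0559]
bench -0.0005265069727709015 -0.00045807992994922886
top 46 [0.5955 0.2038 0.1791] [ 0.0683 -0.554   0.8297] z0 [0.5911 0.24   0.125 ] [0.592 0.179 0.15 ] [0.599 0.227 0.213]
side 76 [0.5964 0.2191 0.1591] [ 0.0392 -0.5475  0.8359] z0 [0.5948 0.2415 0.125 ] [0.594 0.202 0.143] [0.598 0.23  0.183]
```

View pics/crop1.png

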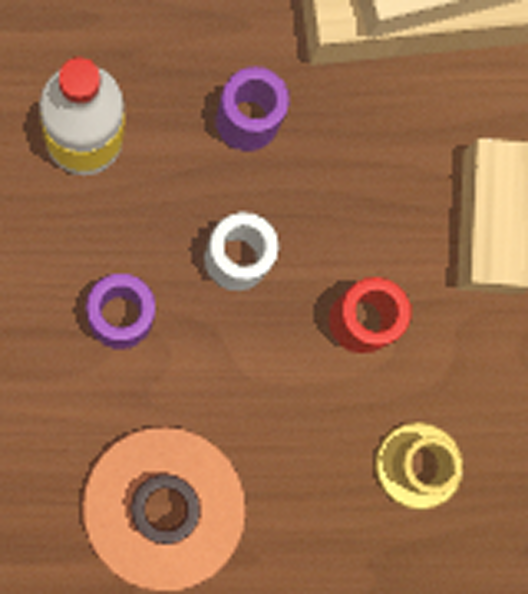

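The crop confirms the silver tube at crop (243,250), image (333,196), as the aluminium sleeve. Next I refine the arbor with a cylinder fit.

```bash
python3 - <<'E'
from h import *
from scipy.optimize import least_squares
Q=[]
def ax(p):
    t=np.deg2rad(30); d=np.array([np.sin(t)*np.sin(p[2]),-np.sin(t)*np.cos(p[2]),np.cos(t)]); return np.array([p[0],p[1],.125]),d
def res(p,q):
    o,d=ax(p); return np.linalg.norm(np.cross(q-o,d),axis=1)-.012
for n in "top","side":
    c=dict(np.load(n+"0.npz")); P=cloud(c).reshape(-1,3)
    P=P[(c["depth"].ravel()>0)]
    p=np.array([.595,.24,.05])
    for it in range(6):
        o,d=ax(p); s=(P-o)@d; r=np.linalg.norm(np.cross(P-o,d),axis=1)
        q=P[(s>.012)&(s<.112)&(r<(.03 if it<2 else .018))]
        p=least_squares(res,p,args=(q,),loss="soft_l1",f_scale=.002).x
    o,d=ax(p); s=(P-o)@d; r=np.linalg.norm(np.cross(P-o,d),axis=1); tt=P[(r<.014)&(s<.16)&(s>0)]
    print(n,len(q),p.round(4),"rms",np.sqrt((res(p,q)**2).mean()).round(4),"tip s",((tt-o)@d).max().round(4)); Q.append(q)
q=np.vstack([Q[0],Q[1]]); p=least_squares(res,p,args=(q,),loss="soft_l1",f_scale=.002).x
print("both",p.round(4)); o,d=ax(p)
def proj(c,X):
    E=np.linalg.inv(c["E"]); return cv2.projectPoints(X,cv2.Rodrigues(E[:3,:3])[0],E[:3,3],c["K"],np.array(c["dist"]))[0].reshape(-1,2)
vis=[]
for n in "top","side":
    c=dict(np.load(n+"0.npz")); I=c["frame"].copy(); u=proj(c,np.array([o+d*s for s in np.linspace(0,.136,9)])); a=u.mean(0).round().astype(int)
    I=I[a[1]-40:a[1]+40 if n=="top" else a[1]+80,a[0]-50:a[0]+50]; 
    I=cv2.resize(I,None,fx=4,fy=4,interpolation=cv2.INTER_CUBIC)
    for w in u: cv2.circle(I,tuple(((w-a+[50,40])*4+2).astype(int).tolist()),2,(0,255,0),-1)
    vis.append(I[:320])
cv2.imwrite("pics/arb.png",cv2.resize(np.hstack(vis),(800,320)))
E
```

```text
top 148 [0.5822 0.2454 0.2301] rms 0.0027 tip s 0.1419
side 830 [0.5987 0.2533 0.2297] rms 0.0028 tip s 0.1473
both [0.5973 0.2531 0.2103]
```

View pics/arb.png

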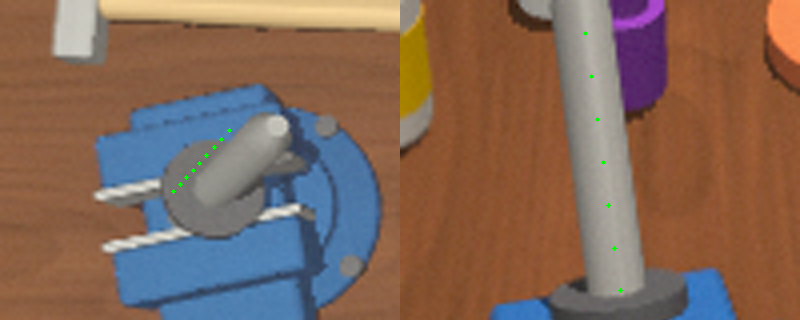

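The projected axis misses the shaft in the top view (dots about 10 px left of it), so I triangulate the tip and collar from both views and check the cameras on the sleeve.

```bash
python3 - <<'E'
from h import *
C={n:dict(np.load(n+"0.npz")) for n in("top","side")}
def proj(c,X):
    E=np.linalg.inv(c["E"]); return cv2.projectPoints(np.array(X,float),cv2.Rodrigues(E[:3,:3])[0],E[:3,3],c["K"],np.array(c["dist"]))[0].reshape(-1,2)
for n in C: print(n,proj(C[n],[[.6478,-.1441,.06],[.4597,-.0873,.05],[.4915,-.2764,.05],[.597,.2531,.125]]).round(1).tolist(), C[n]["dist"])
# metal mask in both views, zoom for pixel reading
t=C["top"]["frame"][170:240,135:225]; s=C["side"]["frame"][210:330,215:305]
I=np.hstack([cv2.resize(t,None,fx=4.4,fy=4.4,interpolation=cv2.INTER_CUBIC)[:308],np.zeros((308,4,3),np.uint8)])
J=cv2.resize(s,None,fx=4.4,fy=4.4,interpolation=cv2.INTER_CUBIC)
I=np.vstack([I,np.zeros((J.shape[0]-308,400,3),np.uint8)]); cv2.imwrite("pics/z2.png",np.hstack([I,J]))
P=cloud(C["side"]); print("side depth pts: collar/tip",[P[v,u].round(4).tolist() for u,v in((254,230),(258,260),(264,295))])
P=cloud(C["top"]); print("top",[P[v,u].round(4).tolist() for u,v in((186,197),(178,205),(172,210))])
E
```

```text
top [[333.4, 194.3], [309.8, 273.8], [390.2, 260.5], [158.0, 211.6]] [0.00757006 0.         0.         0.         0.        ]
side [[249.0, 215.6], [328.0, 230.4], [308.4, 190.9], [267.2, 318.7]] [-0.11185418  0.          0.          0.          0.        ]
side depth pts: collar/tip [[0.6145, 0.174, 0.2394], [0.6093, 0.1995, 0.1997], [0.6013, 0.2281, 0.1519]]
top [[0.6102, 0.1599, 0.2401], [0.5986, 0.1829, 0.2129], [0.5941, 0.2072, 0.1721]]
```

View pics/z2.png

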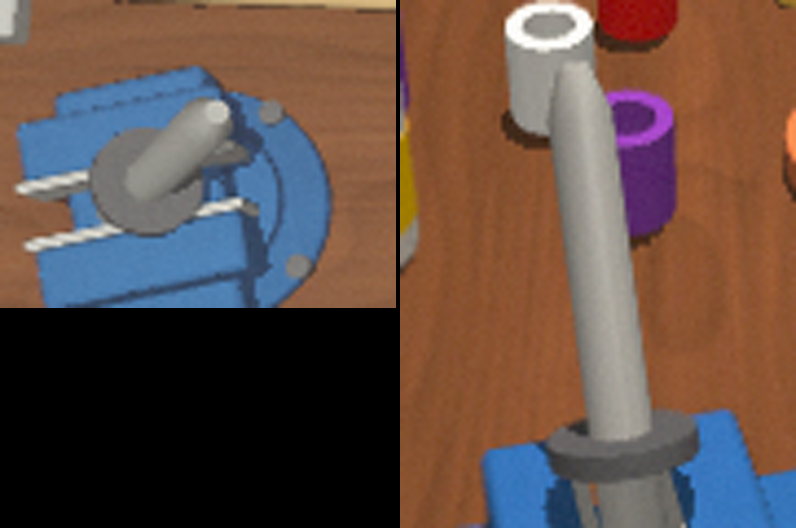

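Readings: tip at top (184.5,195.7) and side (254.1,225.5); collar-face centre at top (168.6,211.1) and side (265.7,309.1). The sleeve check matches to under 1 px.

```bash
python3 - <<'E'
from h import *
from scipy.optimize import least_squares
C={n:dict(np.load(n+"0.npz")) for n in("top","side")}
def tri(a,b):
    A=[];y=[]
    for n,p in(("top",a),("side",b)):
        o,d=rays(C[n],[p]); d=d[0]/np.linalg.norm(d[0]); M=np.eye(3)-np.outer(d,d); A.append(M);y.append(M@o)
    return np.linalg.lstsq(np.vstack(A),np.hstack(y),rcond=None)[0]
T=tri((184.5,195.7),(254.1,225.5)); B=tri((168.6,211.1),(265.7,309.1)); d=(T-B)/np.linalg.norm(T-B)
print("tip",T.round(4),"col",B.round(4),"d",d.round(3),"len",np.linalg.norm(T-B).round(4),"yaw",np.arctan2(d[0],-d[1]).round(3))
# cylinder fit with good start, tip+surface pts
def ax(p):
    t=np.deg2rad(30); return np.array([p[0],p[1],.125]),np.array([np.sin(t)*np.sin(p[2]),-np.sin(t)*np.cos(p[2]),np.cos(t)])
def res(p,q):
    o,d=ax(p); return np.linalg.norm(np.cross(q-o,d),axis=1)-.012
Q=[]
for n in C:
    P=cloud(C[n])[C[n]["depth"]>0]; p=np.array([B[0],B[1],np.arctan2(d[0],-d[1])])
    for it in range(5):
        o,e=ax(p); s=(P-o)@e; r=np.linalg.norm(np.cross(P-o,e),axis=1); q=P[(s>.015)&(s<.112)&(abs(r-.012)<.006)]
        p=least_squares(res,p,args=(q,),loss="soft_l1",f_scale=.002).x
    print(n,len(q),p.round(4),"rms",np.sqrt((res(p,q)**2).mean()).round(4),"tip",(ax(p)[0]+.136*ax(p)[1]).round(4)); Q.append(q)
p=least_squares(res,p,args=(np.vstack(Q),),loss="soft_l1",f_scale=.002).x
print("both",p.round(4),"tip",(ax(p)[0]+.136*ax(p)[1]).round(4))
E
```

```text
tip [0.6137 0.1629 0.2402] col [0.5991 0.2302 0.1224] d [ 0.107 -0.493  0.863] len 0.1364 yaw 0.214
top 171 [0.6002 0.2294 0.2075] rms 0.0004 tip [0.6142 0.1629 0.2428]
side 904 [0.601  0.2288 0.2058] rms 0.0009 tip [0.6149 0.1622 0.2428]
both [0.6008 0.2289 0.2058] tip [0.6147 0.1623 0.2428]
```

Arbor: origin about (0.6007, 0.2290, 0.125), axis about (0.103, -0.489, 0.866). Now a helper for move deltas.

```bash
cat >> h.py <<'E'
YAW=.207; O=np.array([.6007,.2290,.125]); D=np.array([.5*np.sin(YAW),-.5*np.cos(YAW),np.sqrt(.75)])
Y=np.array([np.cos(YAW),np.sin(YAW),0])
def orient(tilt):
    z=-D if tilt else np.array([0,0,-1.]); return np.c_[np.cross(Y,z),Y,z]
def delta(*goals):
    "goals: (xyz, tilt)"
    T=tool(); o=status.get_obs(); print("t",round(o["time_s"],2),"tcp",T[:3,3].round(4),"open",round(o["opening"],3),"grip",round(o["grasp_force"],1),"F",o["wrist_force"].round(1))
    for p,t in goals:
        print("cm",(T[:3,:3].T@(np.array(p)-T[:3,3])*100).round(2).tolist(),"deg",np.rad2deg(R.from_matrix(T[:3,:3].T@orient(t)).as_rotvec()).round(2).tolist())
def on(s): return O+D*s
E
python3 -c "
from h import *
delta(((.648,-.1443,.20),0))"
```

```text
t 0.1 tcp [ 0.219  -0.5312  0.2305] open 1.0 grip 0.0 F [-0.2 -0.5 -0.6]
cm [54.4, -19.42, 3.09] deg [-0.06, -0.08, -79.47]
```

```bash
python3 -m handwheel '[[[1,54.4,-19.4,3.1,0,0,-79.5],[1,54.4,-19.4,3.1,0,0,-79.5],[1,54.4,-19.4,3.1,0,0,-79.5],[1,54.4,-19.4,3.1,0,0,-79.5],[1,54.4,-19.4,3.1,0,0,-79.5],[1,54.4,-19.4,3.1,0,0,-79.5],[1,54.4,-19.4,3.1,0,0,-79.5],[1,54.4,-19.4,3.1,0,0,-79.5],[1,54.4,-19.4,3.1,0,0,-79.5],[1,54.4,-19.4,3.1,0,0,-79.5]]]'; python3 - <<'E'
from h import *
delta(((.648,-.1443,.20),0),((.648,-.1443,.027),0))
c=cam("wrist"); cv2.imwrite("pics/w1.png",c["frame"]); P=cloud(c)
m=(P[...,2]>.05)&(P[...,2]<.07)&(np.hypot(P[...,0]-.648,P[...,1]+.144)<.04)&(c["depth"]>0); q=P[m]
if m.any(): print(m.sum(),((q.max(0)+q.min(0))/2).round(4),np.ptp(q,axis=0).round(4),np.median(q[:,2]))
E
```

```text
time_s: 1.35
eef_pos: [0.6496, -0.1417, 0.1991]
eef_rot: [-0.001, 0.628, 0.778, 0.0]
wrist_force: [-1.2, -0.0, 0.9]
opening: 1.001
grasp_force: 0.0
t 1.35 tcp [ 0.6496 -0.1417  0.1991] open 1.001 grip 0.0 F [-1.2 -0.   0.9]
cm [-0.22, -0.21, -0.09] deg [-0.04, -0.07, 0.26]
cm [-0.24, -0.2, 17.21] deg [-0.04, -0.07, 0.26]
1460 [ 0.6492 -0.1463  0.0565] [0.0496 0.049  0.0127] 0.06022711285335583
```

```bash
python3 - <<'E'
from h import *
delta(((.6485,-.145,.10),0),((.6485,-.145,.027),0))
E
```

```text
t 1.4 tcp [ 0.6497 -0.1418  0.1991] open 1.002 grip 0.0 F [-0.4  0.1  0.1]
cm [-0.3, -0.18, 9.91] deg [-0.03, -0.08, 0.24]
cm [-0.31, -0.18, 17.21] deg [-0.03, -0.08, 0.24]
```

```bash
python3 -m handwheel '[[[1,-0.3,-0.2,5,0,0,0],[1,-0.3,-0.2,10,0,0,0],[1,-0.3,-0.2,14,0,0,0],[1,-0.3,-0.2,17.2,0,0,0],[1,-0.3,-0.2,17.2,0,0,0],[1,-0.3,-0.2,17.2,0,0,0]]]'; python3 -c "
from h import *
delta(((.6485,-.145,.027),0))"
```

```text
time_s: 2.15
eef_pos: [0.6472, -0.1497, 0.0298]
eef_rot: [0.001, 0.63, 0.776, 0.0]
wrist_force: [0.2, -0.4, 1.0]
opening: 1.001
grasp_force: 0.0
t 2.15 tcp [ 0.6472 -0.1497  0.0298] open 1.001 grip 0.0 F [ 0.2 -0.4  1. ]
cm [0.43, 0.23, 0.28] deg [0.07, 0.06, -0.03]
```

```bash
python3 -m handwheel '[[[1,0.4,0.2,0.2,0,0,0],[1,0.4,0.2,0.2,0,0,0]]]'; python3 -c "
from h import *
delta(((.6485,-.145,.027),0))"
```

```text
time_s: 2.4
eef_pos: [0.6487, -0.144, 0.0277]
eef_rot: [0.001, 0.63, 0.777, 0.0]
wrist_force: [0.7, 0.5, -0.3]
opening: 1.0
grasp_force: 0.0
t 2.4 tcp [ 0.6487 -0.144   0.0277] open 1.0 grip 0.0 F [ 0.7  0.5 -0.3]
cm [-0.1, -0.04, 0.07] deg [0.1, 0.06, 0.06]
```

```bash
python3 -m handwheel '[[[-1,0,0,0,0,0,0],[-1,0,0,0,0,0,0],[-1,0,0,0,0,0,0],[-1,0,0,0,0,0,0],[-1,0,0,0,0,0,0],[-1,0,0,-5,0,0,0],[-1,0,0,-11,0,0,0],[-1,0,0,-17,0,0,0],[-1,0,0,-23,0,0,0],[-1,0,0,-25,0,0,0]]]'; python3 -c "
from h import *
delta((on(.21)+[0,-.03,.03],1),(on(.18),1),(on(.077),1))"
```

```text
time_s: 3.65
eef_pos: [0.6493, -0.1446, 0.2807]
eef_rot: [0.003, 0.63, 0.777, 0.001]
wrist_force: [0.3, -0.5, -1.8]
opening: 0.569
grasp_force: 63.3
t 3.65 tcp [ 0.6493 -0.1446  0.2807] open 0.569 grip 63.3 F [ 0.3 -0.5 -1.8]
cm [24.11, 2.35, -5.69] deg [0.27, 30.2, 0.11]
cm [28.56, 2.94, -0.11] deg [0.27, 30.2, 0.11]
cm [33.74, 2.9, 8.79] deg [0.27, 30.2, 0.11]
```

```bash
python3 -m handwheel '[[[-1,10,1,-2,0,10,0],[-1,17,2,-2,0,20,0],[-1,23,2.5,-1.5,0,30,0],[-1,27.8,2.95,-1.4,0.3,30.2,0.1],[-1,27.8,2.95,-1.4,0.3,30.2,0.1],[-1,27.8,2.95,-1.4,0.3,30.2,0.1],[-1,27.8,2.95,-1.4,0.3,30.2,0.1]]]'; python3 - <<'E'
from h import *
delta((on(.195),1),(on(.15),1),(on(.077),1))
vis=[]
for n in "top","side":
    c=cam(n); np.savez(n+"1.npz",**c); vis.append(c["frame"])
I=np.hstack([cv2.resize(vis[0][120:270,110:260],(400,400)),cv2.resize(vis[1][150:330,170:350],(400,400))]); cv2.imwrite("pics/a1.png",I)
E
```

```text
time_s: 4.53
eef_pos: [0.6191, 0.1336, 0.2887]
eef_rot: [-0.205, 0.609, 0.749, 0.161]
wrist_force: [0.7, -0.1, -1.1]
opening: 0.571
grasp_force: 63.2
t 4.53 tcp [0.6191 0.1336 0.2887] open 0.571 grip 63.2 F [ 0.7 -0.1 -1.1]
cm [0.24, 0.16, -0.47] deg [-0.39, -0.21, -0.22]
cm [0.22, 0.19, 4.03] deg [-0.39, -0.21, -0.22]
cm [0.19, 0.24, 11.33] deg [-0.39, -0.21, -0.22]
```

View pics/a1.png

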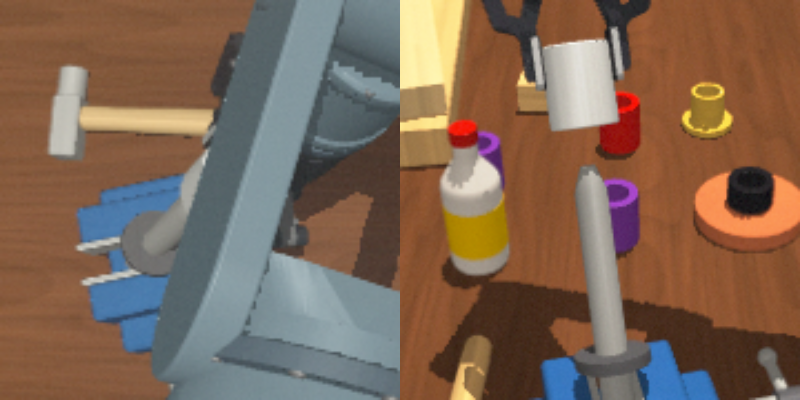

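The side view shows the sleeve at (580,85), in line with the arbor, tip at (588,170). Lower in steps, watching the force.

```bash
python3 -m handwheel '[[[-1,0.2,0.2,0,-0.4,-0.2,-0.2],[-1,0.2,0.2,0,-0.4,-0.2,-0.2],[-1,0.2,0.2,1.5,-0.4,-0.2,-0.2],[-1,0.2,0.2,3,-0.4,-0.2,-0.2],[-1,0.2,0.2,4.3,-0.4,-0.2,-0.2],[-1,0.2,0.2,4.3,-0.4,-0.2,-0.2]]]'; python3 - <<'E'
from h import *
delta((on(.15),1),(on(.08),1))
E
```

```text
time_s: 5.38
eef_pos: [0.6153, 0.1582, 0.2524]
eef_rot: [-0.202, 0.608, 0.75, 0.163]
wrist_force: [0.4, -0.0, -1.7]
opening: 0.573
grasp_force: 63.2
t 5.38 tcp [0.6153 0.1582 0.2524] open 0.573 grip 63.2 F [ 0.4 -0.  -1.7]
cm [-0.11, 0.02, -0.35] deg [-0.06, -0.06, 0.02]
cm [-0.11, 0.03, 6.65] deg [-0.06, -0.06, 0.02]
```

```bash
python3 -m handwheel '[[[-1,-0.1,0,0.5,0,0,0],[-1,-0.1,0,2,0,0,0],[-1,-0.1,0,3.5,0,0,0],[-1,-0.1,0,5,0,0,0],[-1,-0.1,0,6.4,0,0,0],[-1,-0.1,0,6.4,0,0,0]]]'; python3 - <<'E'
from h import *
delta((on(.08),1),(on(.2),1))
E
```

```text
time_s: 6.12
eef_pos: [0.6091, 0.1885, 0.1966]
eef_rot: [-0.201, 0.608, 0.75, 0.163]
wrist_force: [-0.5, -0.3, -2.0]
opening: 0.568
grasp_force: 63.2
t 6.12 tcp [0.6091 0.1885 0.1966] open 0.568 grip 63.2 F [-0.5 -0.3 -2. ]
cm [-0.0, 0.01, 0.27] deg [-0.04, -0.05, 0.03]
cm [0.01, 0.0, -11.73] deg [-0.04, -0.05, 0.03]
```

```bash
python3 -m handwheel '[[[1,0,0,0,0,0,0],[1,0,0,0,0,0,0],[1,0,0,0,0,0,0],[1,0,0,0,0,0,0],[1,0,0,-4,0,0,0],[1,0,0,-9,0,0,0],[1,0,0,-13,0,0,0],[1,0,0,-13,0,0,0]]]'; python3 - <<'E'
from h import *
delta(((.4595,-.0873,.20),0),(on(.2),1))
c=cam("side"); P=cloud(c); P=P[c["depth"]>0]; s=(P-O)@D; r=np.linalg.norm(np.cross(P-O,D),axis=1)
m=(abs(r-.025)<.004)&(s>-.002)&(s<.12); print(m.sum(),np.percentile(s[m],[1,50,98]))
m=(r<.023)&(r>.016)&(s>.02)&(s<.12); print("top face s",m.sum(),np.median(s[m]))
E
```

```text
time_s: 7.12
eef_pos: [0.6253, 0.1224, 0.3145]
eef_rot: [-0.197, 0.609, 0.75, 0.166]
wrist_force: [0.4, 0.0, 0.9]
opening: 0.996
grasp_force: 0.0
t 7.12 tcp [0.6253 0.1224 0.3145] open 0.996 grip 0.0 F [0.4 0.  0.9]
cm [-20.49, -20.59, 1.24] deg [0.52, -29.84, 0.01]
cm [0.0, -0.23, 1.88] deg [0.5, 0.16, 0.14]
1103 [-0.0016906   0.02818893  0.05896117]
top face s 599 0.04246382944997262
```

The sleeve spans s of 0 to 0.059 m, so it is home. Next the wheel.

```bash
python3 -m handwheel '[[[1,-5,-5,-1,0,-9,0],[1,-10,-10,-1,0,-19,0],[1,-15,-15,0,0.3,-29,0],[1,-20.5,-20.6,1.2,0.5,-29.8,0],[1,-20.5,-20.6,1.2,0.5,-29.8,0],[1,-20.5,-20.6,1.2,0.5,-29.8,0],[1,-20.5,-20.6,1.2,0.5,-29.8,0],[1,-20.5,-20.6,1.2,0.5,-29.8,0]]]'; python3 - <<'E'
from h import *
delta()
c=cam("wrist"); P=cloud(c); X=P[c["depth"]>0]
for lo,hi in((.044,.055),(.012,.026)):
    m=(X[:,2]>lo)&(X[:,2]<hi)&(np.hypot(X[:,0]-.4595,X[:,1]+.0873)<.07); q=X[m]; print(m.sum(),((q.max(0)+q.min(0))/2).round(4),np.ptp(q,axis=0).round(4),np.median(q[:,2]).round(4)) if m.any() else print("none")
delta(((.4595,-.0875,.021),0))
E
```

```text
time_s: 8.18
eef_pos: [0.4579, -0.0854, 0.1978]
eef_rot: [-0.003, 0.629, 0.777, -0.001]
wrist_force: [1.2, 0.1, 0.0]
opening: 1.004
grasp_force: 0.0
t 8.18 tcp [ 0.4579 -0.0854  0.1978] open 1.004 grip 0.0 F [1.2 0.1 0. ]
1311 [ 0.4598 -0.0886  0.0483] [0.0492 0.0493 0.0084] 0.0503
7443 [ 0.4596 -0.0892  0.019 ] [0.1187 0.1198 0.0138] 0.0205
t 8.22 tcp [ 0.4579 -0.0855  0.1978] open 1.001 grip 0.0 F [-0.1 -0.3  0.7]
cm [-0.29, 0.2, 17.68] deg [-0.3, -0.18, 0.19]
```

```bash
python3 -m handwheel '[[[1,-0.3,0.2,5,-0.3,-0.2,0.2],[1,-0.3,0.2,10,-0.3,-0.2,0.2],[1,-0.3,0.2,14.5,-0.3,-0.2,0.2],[1,-0.3,0.2,16.2,-0.3,-0.2,0.2],[1,-0.3,0.2,16.2,-0.3,-0.2,0.2],[1,-0.3,0.2,16.2,-0.3,-0.2,0.2]]]'; python3 -c "
from h import *
delta(((.4596,-.0882,.021),0))"
```

```text
time_s: 8.98
eef_pos: [0.4598, -0.0883, 0.0364]
eef_rot: [0.001, 0.631, 0.776, -0.0]
wrist_force: [0.8, -0.3, 0.4]
opening: 1.001
grasp_force: 0.0
t 8.97 tcp [ 0.4598 -0.0883  0.0364] open 1.001 grip 0.0 F [ 0.8 -0.3  0.4]
cm [0.02, -0.02, 1.54] deg [0.04, 0.06, -0.05]
```

```bash
python3 -m handwheel '[[[1,0,0,1.5,0,0,0],[1,0,0,1.5,0,0,0],[-1,0,0,1.5,0,0,0],[-1,0,0,1.5,0,0,0],[-1,0,0,1.5,0,0,0],[-1,0,0,1.5,0,0,0],[-1,0,0,1.5,0,0,0]]]'; python3 -c "
from h import *
delta(((.4596,-.0882,.021),0))"
```

```text
time_s: 9.85
eef_pos: [0.4597, -0.0885, 0.0214]
eef_rot: [0.001, 0.631, 0.776, 0.0]
wrist_force: [-0.2, 1.7, 5.0]
opening: 0.567
grasp_force: 62.0
t 9.85 tcp [ 0.4597 -0.0885  0.0214] open 0.567 grip 62.0 F [-0.2  1.7  5. ]
cm [0.03, -0.0, 0.04] deg [0.06, 0.06, -0.08]
```

```bash
python3 -m handwheel '[[[-1,0,0,-3,0,0,0],[-1,0,0,-8,0,0,0],[-1,0,0,-14,0,0,0],[-1,0,0,-20,0,0,0],[-1,0,0,-26,0,0,0],[-1,0,0,-26,0,0,0]]]'; python3 -c "
from h import *
delta((on(.195),1))"
```

```text
time_s: 10.6
eef_pos: [0.4611, -0.0892, 0.2853]
eef_rot: [0.004, 0.631, 0.776, 0.001]
wrist_force: [0.4, -0.2, -5.3]
opening: 0.561
grasp_force: 65.3
t 10.6 tcp [ 0.4611 -0.0892  0.2853] open 0.561 grip 65.3 F [ 0.4 -0.2 -5.3]
cm [18.54, 20.18, -0.83] deg [0.41, 30.34, 0.03]
```

```bash
python3 -m handwheel '[[[-1,4,4,-3,0,10,0],[-1,9,9,-5,0,20,0],[-1,14,14.5,-5,0.4,30,0],[-1,18.5,20.2,-3,0.4,30.3,0],[-1,18.5,20.2,-0.8,0.4,30.3,0],[-1,18.5,20.2,-0.8,0.4,30.3,0],[-1,18.5,20.2,-0.8,0.4,30.3,0]]]'; python3 - <<'E'
from h import *
delta((on(.195),1),(on(.15),1))
c=cam("side"); cv2.imwrite("pics/b1.png",cv2.resize(c["frame"][130:340,150:400],(750,600))[:, :])
P=cloud(c); X=P[c["depth"]>0]; s=(X-O)@D
# disc: reddish pts near axis
hsv=cv2.cvtColor(c["frame"],cv2.COLOR_BGR2HSV)[c["depth"]>0]
m=(s>.13)&(s<.24)&(np.linalg.norm(X-on(.185),axis=1)<.08)&(hsv[:,0]<15)&(hsv[:,1]>100)&(X[:,2]>.2); q=X[m]
print(m.sum(),s[m].min(),s[m].max())
k=q.mean(0); 
E
```

```text
time_s: 11.48
eef_pos: [0.6178, 0.134, 0.2859]
eef_rot: [-0.207, 0.609, 0.748, 0.161]
wrist_force: [0.3, -0.5, -5.3]
opening: 0.564
grasp_force: 65.4
t 11.47 tcp [0.6178 0.134  0.2859] open 0.564 grip 65.4 F [ 0.3 -0.5 -5.3]
cm [0.32, 0.27, -0.74] deg [-0.58, -0.34, -0.31]
cm [0.29, 0.31, 3.76] deg [-0.58, -0.34, -0.31]
1093 0.1650964183574902 0.23923714754425798
```

View pics/b1.png

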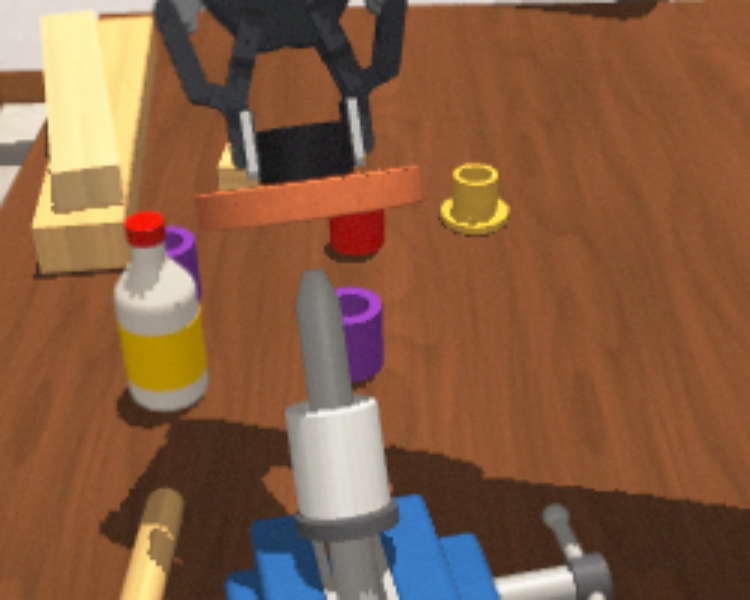

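The sleeve sits home on the collar at crop (340,450). The held wheel at (310,195) is lined up above the tip (317,275).

```bash
python3 -m handwheel '[[[-1,0.2,0.3,0,-0.5,-0.3,-0.3],[-1,0.2,0.3,0,-0.5,-0.3,-0.3],[-1,0.2,0.3,1.5,-0.5,-0.3,-0.3],[-1,0.2,0.3,1.5,-0.5,-0.3,-0.3]]]'; python3 - <<'E'
from h import *
delta((on(.15),1),(on(.09),1))
E
```

```text
time_s: 12.02
eef_pos: [0.6185, 0.1445, 0.2745]
eef_rot: [-0.201, 0.608, 0.75, 0.163]
wrist_force: [-1.6, -0.2, -5.7]
opening: 0.564
grasp_force: 65.3
t 12.03 tcp [0.6185 0.1445 0.2745] open 0.564 grip 65.3 F [-1.6 -0.2 -5.7]
cm [0.0, -0.01, 2.27] deg [-0.04, -0.06, 0.05]
cm [-0.01, -0.0, 8.27] deg [-0.04, -0.06, 0.05]
```

```bash
python3 -m handwheel '[[[-1,0,0,1,0,0,0],[-1,0,0,2.5,0,0,0],[-1,0,0,4,0,0,0],[-1,0,0,5.5,0,0,0],[-1,0,0,7,0,0,0],[-1,0,0,8,0,0,0],[-1,0,0,8.3,0,0,0],[-1,0,0,8.3,0,0,0]]]'; python3 - <<'E'
from h import *
delta((on(.082),1))
E
```

```text
time_s: 13.02
eef_pos: [0.6116, 0.1845, 0.2045]
eef_rot: [-0.2, 0.608, 0.75, 0.164]
wrist_force: [0.6, -0.2, -5.4]
opening: 0.565
grasp_force: 65.4
t 13.03 tcp [0.6116 0.1845 0.2045] open 0.565 grip 65.4 F [ 0.6 -0.2 -5.4]
cm [-0.01, -0.15, 0.98] deg [0.14, 0.0, 0.11]
```

```bash
python3 -m handwheel '[[[-1,0,-0.1,0.3,0,0,0],[-1,0,-0.1,0.6,0,0,0],[-1,0,-0.1,0.85,0,0,0],[-1,0,-0.1,0.85,0,0,0]]]'; python3 - <<'E'
from h import *
delta((on(.0814),1))
E
```

```text
time_s: 13.52
eef_pos: [0.6094, 0.1886, 0.1968]
eef_rot: [-0.2, 0.608, 0.75, 0.164]
wrist_force: [-0.2, 0.1, -5.5]
opening: 0.562
grasp_force: 65.4
t 13.53 tcp [0.6094 0.1886 0.1968] open 0.562 grip 65.4 F [-0.2  0.1 -5.5]
cm [-0.01, -0.02, 0.14] deg [0.1, -0.01, 0.09]
```

```bash
python3 -m handwheel '[[[-1,0,0,0.15,0,0,0],[-1,0,0,0.15,0,0,0],[1,0,0,0.15,0,0,0],[1,0,0,0.15,0,0,0],[1,0,0,0.15,0,0,0],[1,0,0,0,0,0,0],[1,0,0,-4,0,0,0],[1,0,0,-9,0,0,0],[1,0,0,-13,0,0,0],[1,0,0,-13,0,0,0]]]'; python3 - <<'E'
from h import *
delta(((.4917,-.2768,.20),0))
c=cam("side"); np.savez("side2.npz",**c); P=cloud(c); v=c["depth"]>0; X=P[v]; s=(X-O)@D; rv=X-O-s[:,None]*D; r=np.linalg.norm(rv,axis=1)
m=(r<.024)&(r>.017)&(s>.09)&(s<.13); print("hub top s",m.sum(),np.median(s[m]))
m=(r<.064)&(r>.03)&(s>.06)&(s<.1); print("disc s",m.sum(),np.percentile(s[m],[2,50,98]))
m=(abs(r-.025)<.004)&(s>.02)&(s<.075); print("sleeve side s",np.percentile(s[m],[2,98]))
m=(r<.07)&(abs(s-.08)<.003)&(r>.03); q=X[m]
if m.sum()>30:
    k=q.mean(0); n=np.linalg.svd(q-k)[2][2]; print("disc top",m.sum(),"angle",np.arccos(abs(n@D)))
E
```

```text
time_s: 14.78
eef_pos: [0.6247, 0.1232, 0.3134]
eef_rot: [-0.197, 0.609, 0.751, 0.166]
wrist_force: [-0.3, 0.2, 0.1]
opening: 1.0
grasp_force: 0.0
t 14.78 tcp [0.6247 0.1232 0.3134] open 1.0 grip 0.0 F [-0.3  0.2  0.1]
cm [-37.15, -21.29, -8.46] deg [0.54, -29.84, 0.06]
hub top s 384 0.10091135912476012
disc s 1388 [0.06064261 0.0739808  0.07979992]
sleeve side s [0.0207163  0.05119392]
disc top 546 angle 0.010738066186880389
```

The disc spans s of 0.0606 to 0.0798 m, so the wheel is home. Next the bushing.

```bash
python3 -m handwheel '[[[1,-4,-3,-2,0,-8,0],[1,-10,-6,-3,0,-18,0],[1,-16,-9,-4,0,-28,0],[1,-37.1,-21.3,-8.5,0.5,-29.8,0],[1,-37.1,-21.3,-8.5,0.5,-29.8,0],[1,-37.1,-21.3,-8.5,0.5,-29.8,0],[1,-37.1,-21.3,-8.5,0.5,-29.8,0],[1,-37.1,-21.3,-8.5,0.5,-29.8,0],[1,-37.1,-21.3,-8.5,0.5,-29.8,0]]]'; python3 - <<'E'
from h import *
c=cam("wrist"); P=cloud(c); X=P[c["depth"]>0]
for lo,hi in((.044,.055),(.005,.014)):
    m=(X[:,2]>lo)&(X[:,2]<hi)&(np.hypot(X[:,0]-.4917,X[:,1]+.2768)<.04); q=X[m]; print(m.sum(),((q.max(0)+q.min(0))/2).round(4),np.ptp(q,axis=0).round(4),np.median(q[:,2]).round(4)) if m.any() else print("none")
delta(((.4917,-.2775,.022),0))
E
```

```text
time_s: 15.95
eef_pos: [0.4889, -0.2743, 0.1958]
eef_rot: [-0.004, 0.63, 0.777, -0.001]
wrist_force: [0.0, 0.4, 0.1]
opening: 1.001
grasp_force: 0.0
741 [ 0.492  -0.2792  0.0482] [0.0413 0.0409 0.0082] 0.0501
1081 [ 0.4918 -0.2768  0.0095] [0.0629 0.0582 0.0089] 0.0104
t 16.0 tcp [ 0.4895 -0.2737  0.1965] open 0.995 grip 0.0 F [-0.6 -0.1 -0.4]
cm [-0.51, 0.24, 17.44] deg [-0.35, -0.29, 0.18]
```

```bash
python3 -m handwheel '[[[1,-0.4,0.2,5,-0.3,-0.2,0.2],[1,-0.4,0.2,10,-0.3,-0.2,0.2],[1,-0.4,0.2,14.5,-0.3,-0.2,0.2],[1,-0.4,0.2,15.8,-0.3,-0.2,0.2],[1,-0.4,0.2,15.8,-0.3,-0.2,0.2],[1,-0.4,0.2,15.8,-0.3,-0.2,0.2]]]'; python3 -c "
from h import *
delta(((.4919,-.278,.022),0))"
```

```text
time_s: 16.75
eef_pos: [0.493, -0.2788, 0.0414]
eef_rot: [0.002, 0.63, 0.776, -0.0]
wrist_force: [0.4, 0.1, 0.2]
opening: 1.002
grasp_force: 0.0
t 16.75 tcp [ 0.493  -0.2788  0.0414] open 1.002 grip 0.0 F [0.4 0.1 0.2]
cm [0.11, -0.09, 1.94] deg [0.11, 0.17, 0.0]
```

```bash
python3 -m handwheel '[[[1,0.1,-0.1,1.9,0,0,0],[1,0.1,-0.1,1.9,0,0,0],[-1,0.1,-0.1,1.9,0,0,0],[-1,0.1,-0.1,1.9,0,0,0],[-1,0.1,-0.1,1.9,0,0,0],[-1,0.1,-0.1,1.9,0,0,0],[-1,0.1,-0.1,1.9,0,0,0],[-1,0.1,-0.1,1.9,0,0,0]]]'; python3 -c "
from h import *
delta(((.4919,-.278,.022),0))"
```

```text
time_s: 17.75
eef_pos: [0.4909, -0.2778, 0.0211]
eef_rot: [0.001, 0.631, 0.776, -0.0]
wrist_force: [-0.3, 0.9, 5.7]
opening: 0.477
grasp_force: 60.8
t 17.75 tcp [ 0.4909 -0.2778  0.0211] open 0.477 grip 60.8 F [-0.3  0.9  5.7]
cm [-0.04, 0.09, -0.09] deg [0.06, 0.08, -0.05]
```

```bash
python3 -m handwheel '[[[-1,0,0,-3,0,0,0],[-1,0,0,-8,0,0,0],[-1,0,0,-14,0,0,0],[-1,0,0,-20,0,0,0],[-1,0,0,-26,0,0,0],[-1,0,0,-28,0,0,0],[-1,0,0,-28,0,0,0]]]'; python3 -c "
from h import *
delta((on(.195),1))"
```

```text
time_s: 18.62
eef_pos: [0.4904, -0.2776, 0.301]
eef_rot: [0.001, 0.631, 0.776, -0.0]
wrist_force: [0.6, 0.3, -6.3]
opening: 0.476
grasp_force: 62.4
t 18.62 tcp [ 0.4904 -0.2776  0.301 ] open 0.476 grip 62.4 F [ 0.6  0.3 -6.3]
cm [37.58, 21.18, 0.66] deg [0.05, 30.1, -0.03]
```

```bash
python3 -m handwheel '[[[-1,6,3,-2,0,10,0],[-1,12,6,-3,0,20,0],[-1,18,10,-3,0,30,0],[-1,24,13.5,-3,0,30.1,0],[-1,30,17,-3,0,30.1,0],[-1,35,19.5,-2,0,30.1,0],[-1,37.6,21.2,0.5,0,30.1,0],[-1,37.6,21.2,0.5,0,30.1,0],[-1,37.6,21.2,0.5,0,30.1,0]]]'; python3 - <<'E'
from h import *
delta((on(.195),1),(on(.175),1))
E
```

```text
time_s: 19.75
eef_pos: [0.6196, 0.1344, 0.2921]
eef_rot: [-0.203, 0.609, 0.749, 0.162]
wrist_force: [0.0, -0.2, -5.0]
opening: 0.473
grasp_force: 63.2
t 19.75 tcp [0.6196 0.1344 0.2921] open 0.473 grip 63.2 F [ 0.  -0.2 -5. ]
cm [0.0, 0.1, -0.2] deg [-0.26, -0.14, -0.15]
cm [-0.0, 0.11, 1.8] deg [-0.26, -0.14, -0.15]
```

```bash
python3 -m handwheel '[[[-1,0,0.1,0,-0.2,-0.1,-0.1],[-1,0,0.1,0,-0.2,-0.1,-0.1],[-1,0,0.1,1.5,-0.2,-0.1,-0.1],[-1,0,0.1,2,-0.2,-0.1,-0.1],[-1,0,0.1,2,-0.2,-0.1,-0.1]]]'; python3 - <<'E'
from h import *
delta((on(.131),1))
c=cam("side"); cv2.imwrite("pics/c1.png",cv2.resize(c["frame"][130:340,150:400],(750,600)))
E
```

```text
time_s: 20.38
eef_pos: [0.6191, 0.1445, 0.2769]
eef_rot: [-0.2, 0.609, 0.75, 0.164]
wrist_force: [0.1, -0.4, -5.1]
opening: 0.478
grasp_force: 63.2
t 20.38 tcp [0.6191 0.1445 0.2769] open 0.478 grip 63.2 F [ 0.1 -0.4 -5.1]
cm [-0.1, -0.07, 4.38] deg [0.12, -0.03, 0.02]
```

View pics/c1.png

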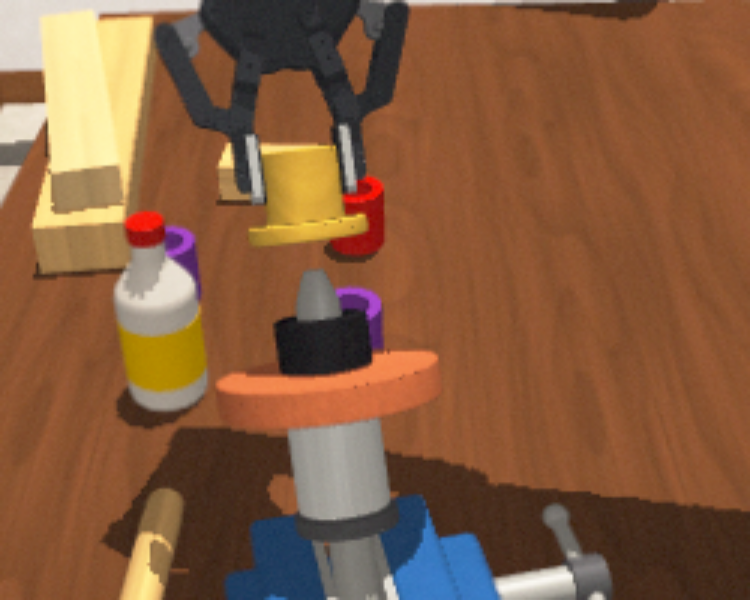

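The wheel is seated on the sleeve with hub up, at crop (325,370). The bushing at (307,200) lines up with the tip (315,275), flange down.

```bash
python3 -m handwheel '[[[-1,-0.1,-0.1,0.5,0,0,0],[-1,-0.1,-0.1,1.5,0,0,0],[-1,-0.1,-0.1,2.5,0,0,0],[-1,-0.1,-0.1,3.5,0,0,0],[-1,-0.1,-0.1,3.8,0,0,0],[-1,-0.1,-0.1,3.8,0,0,0]]]'; python3 - <<'E'
from h import *
delta((on(.131),1))
E
```

```text
time_s: 21.18
eef_pos: [0.615, 0.1619, 0.2441]
eef_rot: [-0.2, 0.609, 0.75, 0.164]
wrist_force: [0.8, 0.3, -4.8]
opening: 0.474
grasp_force: 63.2
t 21.18 tcp [0.615  0.1619 0.2441] open 0.474 grip 63.2 F [ 0.8  0.3 -4.8]
cm [-0.01, -0.02, 0.64] deg [0.18, -0.01, 0.05]
```

```bash
python3 -m handwheel '[[[-1,0,0,0.3,0,0,0],[-1,0,0,0.55,0,0,0],[-1,0,0,0.6,0,0,0],[-1,0,0,0.6,0,0,0]]]'; python3 - <<'E'
from h import *
delta((on(.131),1))
E
```

```text
time_s: 21.68
eef_pos: [0.6145, 0.1646, 0.2391]
eef_rot: [-0.2, 0.609, 0.75, 0.165]
wrist_force: [0.5, 0.4, -5.0]
opening: 0.474
grasp_force: 63.2
t 21.68 tcp [0.6145 0.1646 0.2391] open 0.474 grip 63.2 F [ 0.5  0.4 -5. ]
cm [-0.0, -0.03, 0.08] deg [0.21, -0.0, 0.05]
```

```bash
python3 -m handwheel '[[[-1,0,0,0.12,0,0,0],[-1,0,0,0.12,0,0,0],[1,0,0,0.12,0,0,0],[1,0,0,0.12,0,0,0],[1,0,0,0.12,0,0,0],[1,0,0,0,0,0,0],[1,0,0,-4,0,0,0],[1,0,0,-9,0,0,0],[1,0,0,-13,0,0,0],[1,0,0,-13,0,0,0]]]'; python3 - <<'E'
from h import *
delta()
c=cam("side"); P=cloud(c); v=c["depth"]>0; X=P[v]; s=(X-O)@D; rv=X-O-s[:,None]*D; r=np.linalg.norm(rv,axis=1)
hsv=cv2.cvtColor(c["frame"],cv2.COLOR_BGR2HSV)[v]
m=(r<.04)&(s>.1)&(s<.2)&(hsv[:,1]>100); print("brass s",m.sum(),np.percentile(s[m],[1,5,95,99]))
m=(abs(r-.021)<.005)&(s>.125)&(s<.158); q=X[m]; d=np.linalg.svd(q-q.mean(0))[2][0]; print("neck dir",np.arccos(abs(d@D)))
m=(r<.036)&(r>.023)&(s>.112)&(s<.13); print("flange top",m.sum(),np.percentile(s[m],[50,98]))
m=(r<.064)&(r>.037)&(s>.05)&(s<.1); print("disc s",np.percentile(s[m],[2,98]))
cv2.imwrite("pics/d1.png",cv2.resize(c["frame"][130:340,150:400],(750,600)))
E
```

```text
time_s: 22.92
eef_pos: [0.6291, 0.0993, 0.3554]
eef_rot: [-0.197, 0.609, 0.75, 0.166]
wrist_force: [0.4, 0.4, -0.2]
opening: 0.999
grasp_force: 0.0
t 22.93 tcp [0.6291 0.0993 0.3554] open 0.999 grip 0.0 F [ 0.4  0.4 -0.2]
brass s 994 [0.1094619  0.11157592 0.15790654 0.15957178]
neck dir 1.5554034374154624
flange top 238 [0.11654488 0.11974978]
disc s [0.06017827 0.07977617]
```

View pics/d1.png

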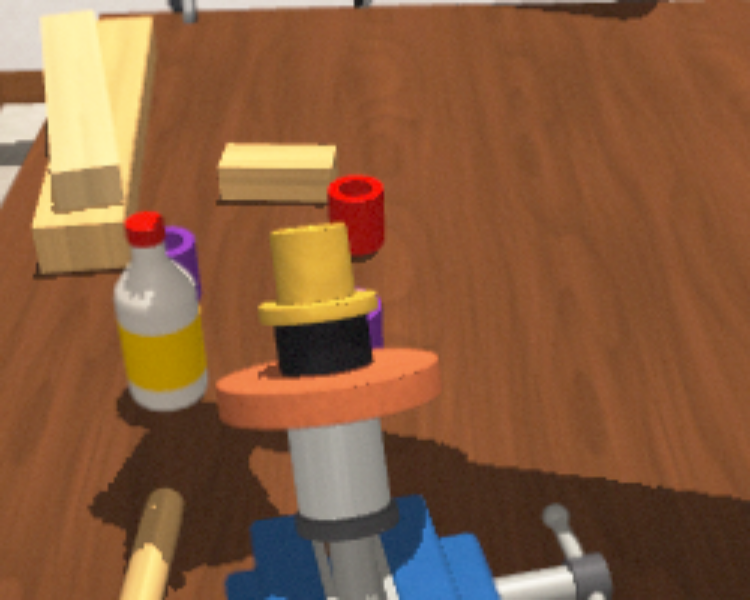

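The whole stack is seated: brass spans s of 0.110 to 0.160 m, collar to neck shows no gap at crop (310,265)–(345,520), and the gripper is clear. Handing in.

```bash
python3 -c "
from bench import ctrl
print(ctrl.hand_in())"
```

```text
the job is handed in; nothing more can be done
None
```

I threaded the sleeve, wheel (hub up) and bushing (flange to hub) onto the arbor; the last camera check showed them home with no gaps and the gripper clear. I handed the job in at about 23 s; no verdict came back.

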